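# Run off a price label for the tub on the scale

### The arm

A 7-joint arm with a two-finger parallel gripper is mounted at the origin on the work surface. World frame = base frame: x ahead of the robot, y to its left, z up, the work surface at z = 0. Lengths are in m, angles in degrees, forces in N, time in s.
With the tool pointing down it reaches from about 0.4 to 0.9 m from the base axis. Payload 5.5 kg.
Tool frame: the origin (TCP) lies at the very end of the fingers, on their centre line; the grasp point (between the pads) lies 19 mm behind it; z points along the fingers, y is the line along which they close (so a half turn about z gives the same grasp; the last joint's range is limited). The gripper opens to 85 mm and grips with 20 to 120 N. Pads are 22 mm wide; open, the fingers measure 114 mm over their backs; the gripper's body (76 mm by 85 mm) begins 54 mm behind the grasp point. The pads swing forward as they close: fully open they stand 13 mm farther back than shut.
Start: joints at [-60.321, 28.699, -24.465, 88.831, 12.651, 65.22, -12.049], TCP at [0.164, 0.629, 0.231] pointing down, gripper open.
Joint ranges: [-164.97, 164.97], [-17.58, 116.51], [-87.97, 89.64], [11.32, 138.91], [-80.73, 260.73], [10.89, 115.49], [-147.41, 147.41]. Speed limits (degrees/s): [147.25, 147.25, 180, 180, 180, 180, 180].

### API

Orientations are given as [roll, pitch, yaw] about the fixed x, y, z axes, in that order (R = Rz(yaw) Ry(pitch) Rx(roll)).
In Python, from station import * gives the robot as it stands.
- The arm moves only by the tool jog_arm, never from a script. Its argument "commands" is a list of rows, each a list of 4 numbers: the shift along the tool's x, y, z in cm, then the turn about the tool's z in rad. In form: [[x, y, z, turn], ...]. A call has 1 to 12 rows; each row shifts and turns the commanded pose from where the row before left it, along the tool's axes as they then stand; what a row does not reach is not made up. A row lasts 1/8 s, in which the tool goes at most 62.5 mm and 10.7 degrees, less where a joint would pass 70% of its speed; a pose out of reach is approached as far as the arm can. A call is refused whole if a number of a shift passes 6.25 or a number of a turn 0.188, either way. A call with a gripper value outside its range is refused whole. "claw" is the finger opening in cm, from 0 to 8.54, set as the call begins (left out, the last holds). The fingers move at their own pace and stop on an object; "force" is the grip in N (left out, the last holds). Time passes only in rows, so rows that do not move let the fingers close. It gives the time, the measured TCP pose, the force, the opening and the grip force at its end, in the units of the state.
- observe(): the state, without advancing time (a new reading comes with each control period).
- camera(name): name is "scene" or "top" or "wrist"; returns (picture, depth): 420x560x3 uint8, red, green, blue; 420x560 float32, m along the optical axis (not along the pixel's ray), 0 where there is no reading.
- camera_model(name): a dict with "vfov" (degrees; the focal length in pixels is half the picture's height over the tangent of half this angle, whatever the lens; pixels are square), "cx", "cy" (the principal point, pixels), "view" (4x4, takes a point from world to camera coordinates); the wrist camera has in their place "T_tool_cam" (4x4, takes a point from camera to tool coordinates, whose origin is the TCP and whose axes are the flange's). Camera axes: x right, y down, z forward; pixel columns grow to the right and rows downward; lengths in m; the calibration is good to about 2 mm. A picture is of the moment at which its call begins: read the wrist's pose just before it. camera_model takes no time and is no camera call.
- close_job(): hands the job in; it is judged then, once.
The state is a dict: "clock": time; "q": joint angles; "joint_velocities": joint speeds; "tau": joint torques, N m; "tool_pos": TCP position; "tool_rot": TCP orientation; "wrist_force": force on the tool from outside, world axes, zero at the start; "torque": the same for the moment, N m; "gripper_width": opening from 0.0 (shut) to 1.0 (fully open); "grasp_force": force on a finger pad.
Only numpy, scipy, OpenCV 4.12 (cv2) and the standard library are available. Lean on these libraries where they do the work, as an engineer would, in place of code of your own. Each camera call takes 0.05 s, during which the arm holds its last target. There are 200 camera calls.

### The job

The closed tub of leaf cuttings on the bench scale is ready for its label. With the fingertips, lightly tap the yellow tare key on the scale until it clicks, then the green leaf key on the scale, and then the blue print button on the label printer, letting each spring back before the next. Press no other key and push none of them hard, leave the tub where it stands on the scale, and do not grip, lift or shift anything.

Things in the scene. Friction and masses are not known exactly. Their poses are not given: they have to be found in the camera images.
- scale: White bench scale fixed to the table, 310 mm deep (x), 240 mm wide (y): steel platform 196 x 240 mm at the rear (top 66 mm above the table), sloping front panel with display and one row of four keys 50 mm apart along y, 130 mm in front of its centre. Origin at the centre of its underside; its -x side (keys) faces the robot. It stands left or right of the printer, turned up to 15 degrees.
- tare_key_top (a point): Yellow tare key on the scale: square cap 26 x 26 mm with a dark tub outline, always at the +y (left, seen from the robot) end of the key row. Point: centre of its upper face, 54 mm above the table, 9 mm proud of the panel, which slopes 10 degrees down to the front. Pushed lightly down it clicks at 2.5 mm, bottoms at 5 mm (5.5 N) and springs back; over 15 N harms it.
- green_key_top (a point): Green leaf key (product key for cuttings) on the scale: square cap 26 x 26 mm with a pale leaf, in any of the three right-hand places of the key row. Point: centre of its upper face, 54 mm above the table, 9 mm proud of the panel, which slopes 10 degrees down to the front. Pushed lightly down it clicks at 2.5 mm, bottoms at 5 mm (5.5 N) and springs back; over 15 N harms it.
- brown_key_top (a point): Brown key (another product, not wanted) on the scale: square cap 26 x 26 mm with a tan log sign, in any of the three right-hand places of the key row. Point: centre of its upper face, 54 mm above the table, 9 mm proud of the panel, which slopes 10 degrees down to the front. Pushed lightly down it clicks at 2.5 mm, bottoms at 5 mm (5.5 N) and springs back; over 15 N harms it.
- cream_key_top (a point): Cream-white key (another product, not wanted) on the scale: square cap 26 x 26 mm with a terracotta pot sign, in any of the three right-hand places of the key row. Point: centre of its upper face, 54 mm above the table, 9 mm proud of the panel, which slopes 10 degrees down to the front. Pushed lightly down it clicks at 2.5 mm, bottoms at 5 mm (5.5 N) and springs back; over 15 N harms it.
- printer: Desktop label printer fixed to the table, white over dark grey, 170 mm deep (x), 120 mm wide (y), 120 mm high at its front block, with a window over the roll. Origin at the centre of its underside; the label mouth (-x side) faces the robot.
- print_button_top (a point): Blue round print button, 26 mm across with a white square on it, on the printer's flat top, 55 mm in front of its centre and 30 mm to its -y (right) side. Point: centre of its upper face, 129 mm above the table, 9 mm proud. Pushed lightly down it clicks at 2.5 mm, bottoms at 5 mm (5.5 N) and springs back; over 15 N harms it.
- tare_key (a joint): travel of the yellow tare key: 0 up, grows as it is pressed to 0.005 m (bottomed); it clicks at 0.0025
- green_key (a joint): travel of the green leaf key: 0 up, grows as it is pressed to 0.005 m (bottomed); it clicks at 0.0025
- brown_key (a joint): travel of the brown key: 0 up, grows as it is pressed to 0.005 m (bottomed); it clicks at 0.0025
- cream_key (a joint): travel of the cream-white key: 0 up, grows as it is pressed to 0.005 m (bottomed); it clicks at 0.0025
- print_button (a joint): travel of the blue print button: 0 up, grows as it is pressed to 0.005 m (bottomed); it clicks at 0.0025
- tub: Closed clear tub of cuttings standing loose on the scale's platform, 130 mm (its x) by 180 mm (its y), 58 mm high, 0.2 to 0.35 kg; origin at the centre of its underside. Its top is about 124 mm above the table and its front face at least 85 mm behind the middle of the key row. To be left alone.
- spare_tub: Another such closed tub (130 x 180 x 58 mm) on the table; origin at the centre of its underside. Leave alone.
- label_roll: Roll of white labels standing on its end, 68 mm across, 58 mm high; origin at the centre of its underside. Leave alone.
- mister: Spray bottle with a white and green trigger head, 68 mm across, 166 mm high; origin at the centre of its underside. Leave alone.
- jar: Jar with black cap, 60 mm across, 75 mm high; origin at the centre of its underside. Leave alone.
- tweezers: Long steel feeding tweezers lying flat, 210 x 22 x 10 mm; origin at the centre of the underside, x along it. Leave alone.
- marker: Black marker pen lying, 135 mm long, 16 mm thick; origin at the middle of its underside, x along it. Leave alone.
- brush: Small brush lying on the table, handle to its -x; origin on its underside. Leave alone.

How it is judged:
By the outcome, as a careful person would: the job done as asked, in the order asked, and still so for the second after the job is handed in, with the robot touching nothing.
It also fails if it takes over 53 s, if anything falls off the work surface, if the arm or the gripper's body presses on something with over 40 N, if the wrist force passes 120 N, or if a joint passes its speed limit or range.

## Working session

There is one attempt and no reset: what is moved stays moved. The work goes in short steps, Python scripts to look and compute and a tool call to move; the robot and the scene stay as the last step left them, time stands still between calls to the robot, and variables do not carry over. Pictures are saved under pics/ and viewed, at most 10 in all, crops included, and the job is handed in when it is done.

Besides the shell and the picture viewer there is one more tool, called after "Call:" as name(argument=value, ...), one argument or row to a line, values as JSON. jog_arm: Moves the arm, as the interface text tells. Its arguments: {"type":"object","properties":{"commands":{"type":"array"},"claw":{"type":"number"},"force":{"type":"number"}},"required":["commands"]}

```bash
mkdir -p pics; cat > h.py <<'E'
from station import *
import numpy as np, cv2
def snap(n,f):
    p,d=camera(n); cv2.imwrite('pics/'+f,cv2.cvtColor(p,cv2.COLOR_RGB2BGR)); np.savez('pics/'+f+'.npz',p=p,d=d); return p,d
def ray(n,u,v,z,T=None):
    m=camera_model(n); f=210/np.tan(np.radians(m['vfov'])/2)
    if T is None: T=np.linalg.inv(m['view'])
    r=T[:3,:3]@np.array([(u-m['cx'])/f,(v-m['cy'])/f,1]); o=T[:3,3]
    return o+r*(z-o[2])/r[2]
E
python3 - <<'E'
from h import *
a,d=snap('top','top.png'); b,_=snap('scene','scene.png')
print(observe()); print(camera_model('top'),camera_model('wrist'))
cv2.imwrite('pics/both.png',cv2.cvtColor(cv2.resize(np.vstack([a,b]),None,fx=.71,fy=.71),cv2.COLOR_RGB2BGR))
E
```

```text
{'clock': 0.1, 'q': array([-60.31875488,  28.74944097, -24.45381667,  88.88675765,
        12.64948428,  65.22103208, -12.04897691]), 'joint_velocities': array([-0.08675424, -0.08492637, -0.03243605, -0.23613683, -0.07862121,
       -0.08410171,  0.00449704]), 'tau': array([-9.78202326e-03, -5.70813024e+01, -5.83832815e+00, -2.81748784e+01,
        1.04084666e-02,  5.55632912e-03, -6.49719809e-06]), 'tool_pos': array([0.16372811, 0.6283716 , 0.2303421 ]), 'tool_rot': array([-1.79895834e+02, -4.43364382e-03,  1.65401342e+02]), 'wrist_force': array([-1.02484642, -1.13013516,  0.06834227]), 'torque': array([ 0.02415631,  0.02728358, -0.03769523]), 'grasp_force': 0.0, 'gripper_width': 1.0043272993997878}
{'vfov': 57.14812413632842, 'cx': 279.2777997976932, 'cy': 210.41949106078798, 'view': array([[-1.78088816e-03, -9.99981675e-01,  5.78609589e-03,
        -8.07412261e-03],
       [-9.90790807e-01,  9.81079870e-04, -1.35397984e-01,
         5.24494678e-01],
       [ 1.35389826e-01, -5.97393929e-03, -9.90774398e-01,
         1.16318845e+00],
       [ 0.00000000e+00,  0.00000000e+00,  0.00000000e+00,
         1.00000000e+00]])} {'vfov': 64.45330736025626, 'cx': 276.9015888778615, 'cy': 211.06177854151866, 'T_tool_cam': array([[-4.75184089e-04, -9.56504086e-01, -2.91718543e-01,
         7.39534039e-02],
       [ 9.99999878e-01, -4.15138702e-04, -2.67731237e-04,
         2.95996672e-06],
       [ 1.34982364e-04, -2.91718635e-01,  9.56504166e-01,
        -1.41610928e-01],
       [ 0.00000000e+00,  0.00000000e+00,  0.00000000e+00,
         1.00000000e+00]])}
```

View pics/top.png

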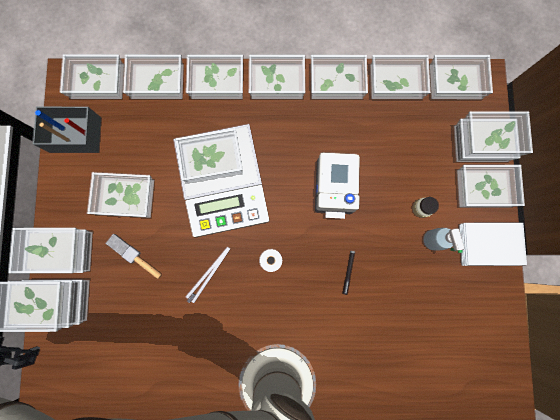

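View pics/scene.png

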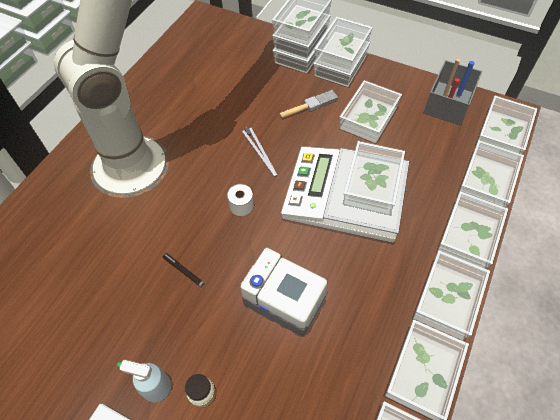

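The top view shows the scale left of the printer. The keys run yellow (204,224), green (221,221), brown (237,217) and cream (253,214), and the blue print button is at (349,198). Next I'll mask the caps and triangulate them.

```bash
cat >> h.py <<'E'
R={'yellow':((22,130,120),(34,255,255)),'green':((50,120,60),(80,255,255)),'blue':((105,130,80),(125,255,255))}
def blob(p,c,box):
    m=cv2.inRange(cv2.cvtColor(p,cv2.COLOR_RGB2HSV),*map(np.array,R[c])); k=np.zeros_like(m); x0,x1,y0,y1=box
    k[y0:y1,x0:x1]=m[y0:y1,x0:x1]
    cs,_=cv2.findContours(k,cv2.RETR_EXTERNAL,cv2.CHAIN_APPROX_NONE)
    c=max(cs,key=cv2.contourArea); (u,v),s,a=cv2.minAreaRect(c); return u,v,s,a
E
python3 - <<'E'
from h import *
t=np.load('pics/top.png.npz')['p']; s=np.load('pics/scene.png.npz')['p']
for c,z,bt,bs in [('yellow',.054,(190,215,212,236),(295,320,145,168)),('green',.054,(212,230,210,232),(290,315,160,180)),('blue',.129,(338,360,188,208),(245,270,270,292))]:
    for n,p,b in (('top',t,bt),('scene',s,bs)):
        u,v,sz,a=blob(p,c,b); print(c,n,np.round([u,v,*sz,a],1),ray(n,u,v,z).round(4))
E
```

```text
yellow top [204.2 223.9   8.2   8.2  76. ] [0.4807 0.2198 0.054 ]
yellow scene [307.5 156.    6.    9.   90. ] [0.4809 0.2179 0.054 ]
green top [220.5 220.7   8.2   8.2  78.7] [0.4906 0.1704 0.054 ]
green scene [303.5 170.    6.    9.   90. ] [0.4916 0.1678 0.054 ]
blue top [349.5 198.    7.8   7.8  45. ] [ 0.5476 -0.2106  0.129 ]
blue scene [256.  280.    9.9   9.9  45. ] [ 0.5476 -0.2134  0.129 ]
```

Both views agree to within 2.5 mm and the key pitch measures 50 mm, as it should. The scale yaw is about 11°. Moving over the tare key with the fingers shut.

Call:
jog_arm(
  commands=[
    [-3.42, -2.63, 0, 0],
    [-3.42, -2.63, 0, 0],
    [-3.42, -2.63, 0, 0],
    [-3.42, -2.63, 0, 0],
    [-3.42, -2.63, 0, 0],
    [-3.42, -2.63, 0, 0],
    [-3.42, -2.63, 0, 0],
    [-3.42, -2.63, 0, 0],
    [-3.42, -2.63, 0, 0],
    [-3.42, -2.63, 0, 0],
    [-3.42, -2.63, 0, 0],
    [-3.42, -2.63, 0, 0],
  ],
  claw=0,
  force=20,
)

```text
clock: 1.6
tool_pos: [0.4819, 0.2189, 0.231]
tool_rot: [-180.0, -0.0, 165.4]
wrist_force: [1.1, 0.5, 0.1]
gripper_width: 0.001
grasp_force: 0.0
```

Call:
jog_arm(
  commands=[
    [0, 0, 2.5, -0.15],
    [0, 0, 2.5, -0.15],
    [0, 0, 2.5, -0.15],
    [0, 0, 2.5, 0],
    [0, 0, 1, 0],
    [0, 0, 0, 0],
    [0, 0, 0, 0],
  ],
)

```text
clock: 2.48
tool_pos: [0.482, 0.2206, 0.1222]
tool_rot: [180.0, 0.1, -168.8]
wrist_force: [0.1, -0.5, 0.1]
gripper_width: -0.001
grasp_force: 0.0
```

```bash
cat >> h.py <<'E'
from scipy.spatial.transform import Rotation as Ro
def wT():
    o=observe(); T=np.eye(4); T[:3,:3]=Ro.from_euler('xyz',o['tool_rot'],degrees=True).as_matrix(); T[:3,3]=o['tool_pos']
    return o,T,T@camera_model('wrist')['T_tool_cam']
E
python3 - <<'E'
from h import *
o,T,C=wT(); p,d=snap('wrist','w1.png')
print(o['clock'],o['tool_pos'],o['tool_rot'],o['wrist_force'],o['gripper_width'])
for c in ('yellow','green'):
    try: u,v,s,a=blob(p,c,(0,560,0,420)); print(c,u,v,s,a,ray('wrist',u,v,.054,C))
    except Exception as e: print(c,e)
E
```

```text
2.475 [0.48201826 0.22058702 0.12216135] [ 1.79981620e+02  7.76619600e-02 -1.68810248e+02] [ 0.1151032  -0.47385945  0.10203112] -0.0008269398751034247
yellow 276.7500305175781 222.25003051757812 (5.656853675842285, 14.849242210388184) 45.0 [0.47995852 0.21987551 0.054     ]
green 203.0 221.5 (35.0, 36.0) 90.0 [0.48893643 0.17168172 0.054     ]
```

View pics/w1.png

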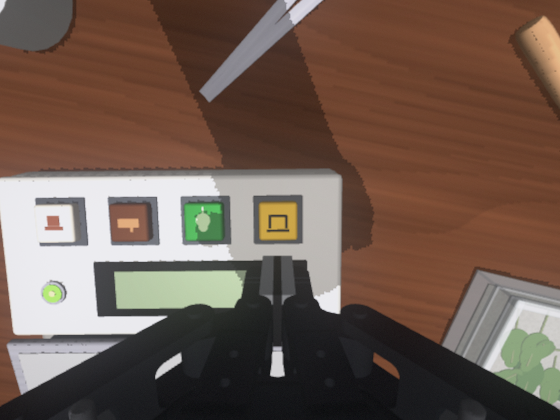

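The wrist view shows the tare cap centred at (278,221) and the green one at (203,221). The tool is aligned to within 1°. Applying a 2 mm correction and descending.

Call:
jog_arm(
  commands=[
    [0.23, -0.1, 2, 0],
    [0, 0, 2, 0],
    [0, 0, 1.5, 0],
    [0, 0, 0.6, 0],
    [0, 0, 0, 0],
  ],
)

```text
clock: 3.15
tool_pos: [0.4794, 0.2188, 0.0603]
tool_rot: [180.0, -0.0, -168.8]
wrist_force: [0.4, 0.7, -0.2]
gripper_width: 0.001
grasp_force: 0.0
```

Call:
jog_arm(
  commands=[
    [0, 0, 0.2, 0],
    [0, 0, 0.2, 0],
    [0, 0, 0.1, 0],
    [0, 0, 0, 0],
  ],
)

```text
clock: 3.65
tool_pos: [0.4795, 0.2188, 0.0554]
tool_rot: [180.0, 0.0, -168.8]
wrist_force: [-0.0, -0.4, 0.8]
gripper_width: -0.001
grasp_force: 0.3
```

Call:
jog_arm(
  commands=[
    [0, 0, 0.1, 0],
    [0, 0, 0.1, 0],
    [0, 0, 0, 0],
    [0, 0, 0, 0],
  ],
)

```text
clock: 4.15
tool_pos: [0.4798, 0.2189, 0.0535]
tool_rot: [180.0, 0.0, -168.8]
wrist_force: [1.5, -0.0, 2.8]
gripper_width: -0.002
grasp_force: 1.2
```

Call:
jog_arm(
  commands=[
    [0, 0, 0.1, 0],
    [0, 0, 0.05, 0],
    [0, 0, 0, 0],
    [0, 0, 0, 0],
  ],
)

```text
clock: 4.65
tool_pos: [0.4798, 0.2189, 0.052]
tool_rot: [180.0, 0.0, -168.8]
wrist_force: [1.9, 0.1, 3.2]
gripper_width: -0.002
grasp_force: 1.9
```

Call:
jog_arm(
  commands=[
    [0, 0, 0.05, 0],
    [0, 0, 0.03, 0],
    [0, 0, 0, 0],
    [0, 0, 0, 0],
  ],
)

```text
clock: 5.15
tool_pos: [0.4798, 0.2189, 0.0512]
tool_rot: [180.0, 0.1, -168.8]
wrist_force: [2.7, 0.2, 5.5]
gripper_width: -0.001
grasp_force: 2.3
```

The tare key is pressed close to its stop (about 6 N). Lifting off and moving 50 mm along the row to green.

Call:
jog_arm(
  commands=[
    [0, 0, -1, 0],
    [0, 0, -1.5, 0],
    [0, 0, 0, 0],
    [0, -2.5, 0, 0],
    [0, -2.5, 0, 0],
    [0, 0, 0, 0],
    [0, 0, 0, 0],
  ],
)

```text
clock: 6.02
tool_pos: [0.4887, 0.1705, 0.076]
tool_rot: [180.0, -0.0, -168.8]
wrist_force: [0.1, 0.7, 0.4]
gripper_width: 0.003
grasp_force: 0.0
```

```bash
python3 - <<'E'
from h import *
o,T,C=wT(); p,d=snap('wrist','w2.png')
print(o['clock'],o['tool_pos'],o['wrist_force'])
for n,u,v,s,a in [(c,*blob(p,c,(0,560,0,420))) for c in ('green',)]: print(n,u,v,s,a,ray('wrist',u,v,.054,C))
E
```

```text
6.025 [0.48865428 0.17052874 0.07595543] [0.099824   0.6925384  0.38040807]
green 278.5 249.0 (32.0, 45.0) 90.0 [0.48555517 0.17060146 0.054     ]
```

View pics/w2.png

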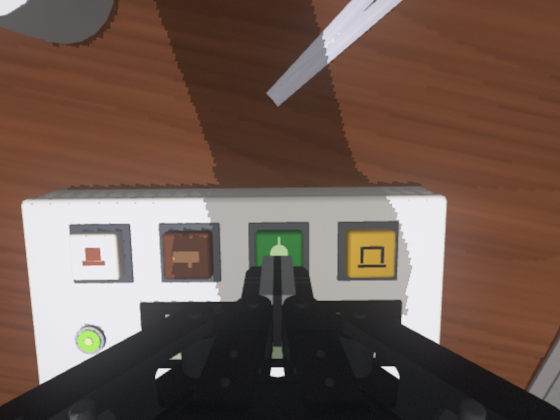

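The wrist view shows the tip over the green key, centred at about (279,255), with the tare key at (371,254) sprung back up. Pressing green.

Call:
jog_arm(
  commands=[
    [0, 0, 1, 0],
    [0, 0, 0.6, 0],
    [0, 0, 0.3, 0],
    [0, 0, 0.2, 0],
    [0, 0, 0.1, 0],
    [0, 0, 0, 0],
    [0, 0, 0, 0],
  ],
)

```text
clock: 6.95
tool_pos: [0.4889, 0.1698, 0.0541]
tool_rot: [180.0, -0.0, -168.8]
wrist_force: [-2.5, 0.8, 1.0]
gripper_width: -0.003
grasp_force: 0.8
```

Call:
jog_arm(
  commands=[
    [0, 0, 0.1, 0],
    [0, 0, 0.1, 0],
    [0, 0, 0.05, 0],
    [0, 0, 0, 0],
    [0, 0, 0, 0],
  ],
)

```text
clock: 7.58
tool_pos: [0.4893, 0.1699, 0.0517]
tool_rot: [180.0, 0.0, -168.8]
wrist_force: [-1.0, 0.7, 4.2]
gripper_width: -0.002
grasp_force: 2.0
```

Call:
jog_arm(
  commands=[
    [0, 0, 0.05, 0],
    [0, 0, 0.02, 0],
    [0, 0, 0, 0],
    [0, 0, 0, 0],
  ],
)

```text
clock: 8.07
tool_pos: [0.4894, 0.1699, 0.051]
tool_rot: [180.0, 0.0, -168.8]
wrist_force: [0.3, 1.1, 5.3]
gripper_width: -0.001
grasp_force: 2.4
```

Green is pressed (5.3 N). Lifting and crossing to the printer.

Call:
jog_arm(
  commands=[
    [0, 0, -1.5, 0],
    [0, 0, -5.5, 0],
    [0, 0, -5.5, 0],
    [0.21, -4.83, 0, 0],
    [0.21, -4.83, 0, 0],
    [0.21, -4.83, 0, 0],
    [0.21, -4.83, 0, 0],
    [0.21, -4.83, 0, 0],
    [0.21, -4.83, 0, 0],
    [0.21, -4.83, 0, 0],
    [0.21, -4.83, 0, 0],
    [0, 0, 0, 0],
  ],
)

```text
clock: 9.57
tool_pos: [0.546, -0.2187, 0.1759]
tool_rot: [-179.9, -0.1, -169.3]
wrist_force: [0.2, 0.2, 0.4]
gripper_width: -0.002
grasp_force: 0.0
```

```bash
python3 - <<'E'
from h import *
o,T,C=wT(); p,d=snap('wrist','w3.png'); s,_=snap('scene','scene2.png')
print(o['clock'],o['tool_pos'],o['wrist_force'])
u,v,sz,a=blob(p,'blue',(0,560,0,420)); P=ray('wrist',u,v,.129,C); print(u,v,sz,P,'tool cm',100*(T[:3,:3].T@(P-T[:3,3])))
E
```

```text
9.575 [ 0.54600221 -0.21867183  0.17589754] [0.2014702  0.20024865 0.43587168]
290.5000305175781 239.50003051757812 (40.01837158203125, 36.62287902832031) [ 0.54596696 -0.21058545  0.129     ] tool cm [-0.15450267  0.8054951   4.68775108]
```

View pics/w3.png

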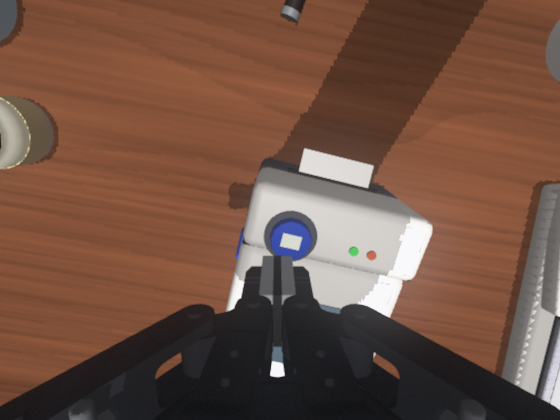

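The wrist view shows the blue button centred at (291,240), which puts it at about (0.547, -0.211). The arm had not settled yet, so I'll let it settle before correcting.

Call:
jog_arm(
  commands=[
    [0, 0, 0, 0],
    [0, 0, 0, 0],
  ],
)

```text
clock: 9.93
tool_pos: [0.5476, -0.2111, 0.1759]
tool_rot: [180.0, -0.0, -168.7]
wrist_force: [-0.2, 0.0, -0.8]
gripper_width: 0.002
grasp_force: 0.0
```

Call:
jog_arm(
  commands=[
    [0, 0, 2, 0],
    [0, 0, 1.5, 0],
    [0, 0, 0.7, 0],
    [0, 0, 0.3, 0],
    [0, 0, 0.2, 0],
    [0, 0, 0.1, 0],
    [0, 0, 0, 0],
    [0, 0, 0, 0],
  ],
)

```text
clock: 10.92
tool_pos: [0.5478, -0.2127, 0.1282]
tool_rot: [-180.0, 0.0, -168.8]
wrist_force: [0.6, -0.1, 1.7]
gripper_width: -0.002
grasp_force: 0.7
```

Call:
jog_arm(
  commands=[
    [0, 0, 0.1, 0],
    [0, 0, 0.08, 0],
    [0, 0, 0, 0],
    [0, 0, 0, 0],
  ],
)

```text
clock: 11.42
tool_pos: [0.5478, -0.2127, 0.1262]
tool_rot: [-180.0, 0.0, -168.8]
wrist_force: [-0.9, 0.6, 3.4]
gripper_width: 0.002
grasp_force: 1.7
```

Call:
jog_arm(
  commands=[
    [0, 0, 0.08, 0],
    [0, 0, 0.05, 0],
    [0, 0, 0, 0],
    [0, 0, 0, 0],
  ],
)

```text
clock: 11.92
tool_pos: [0.5478, -0.2126, 0.1248]
tool_rot: [-180.0, 0.0, -168.8]
wrist_force: [1.9, 0.2, 4.7]
gripper_width: -0.0
grasp_force: 2.3
```

Call:
jog_arm(
  commands=[
    [0, 0, -1, 0],
    [0, 0, -3, 0],
    [0, 0, -5, 0],
    [0, 0, -3, 0],
    [0, 0, 0, 0],
    [0, 0, 0, 0],
    [0, 0, 0, 0],
  ],
)

```text
clock: 12.8
tool_pos: [0.5463, -0.2123, 0.243]
tool_rot: [179.9, -0.2, -168.8]
wrist_force: [-0.3, 0.3, -0.3]
gripper_width: 0.002
grasp_force: 0.0
```

```bash
python3 - <<'E'
from h import *
snap('scene','end.png'); o=observe(); print(o['clock'],o['tool_pos'],o['wrist_force'])
E
```

```text
12.85 [ 0.54652672 -0.21233097  0.24310843] [-0.22506685  0.26378948  0.23816914]
```

View pics/end.png

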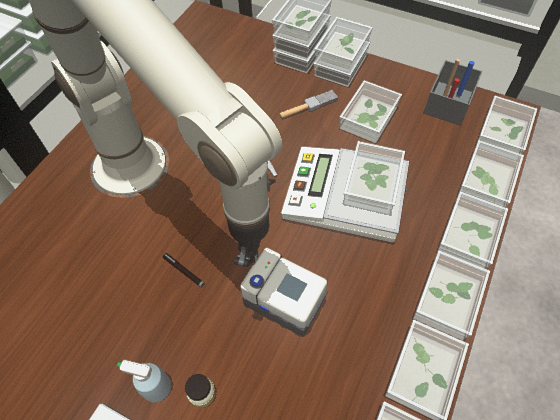

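The arm is clear of everything. The tub on the scale is still at (375,175), and the keys and the blue button (256,281) look up. Handing in.

```bash
python3 -c "
from station import *
print(close_job())"
```

```text
the job is handed in; nothing more can be done
None
```

I pressed the tare key, the green leaf key and the blue print button lightly in that order (about 5–6 N each, 12.9 s in all), backed the arm clear and handed the job in. The tub and the other things in view had not moved, but the clicks were judged from travel and force, not read directly.

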